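# Bring the high spot of a copper dish to the truing pointer

### The arm

A 6-joint arm with a two-finger parallel gripper is mounted at the origin on the work surface. World frame = base frame: x ahead of the robot, y to its left, z up, the work surface at z = 0. Lengths are in m, angles in rad, forces in N, time in s.
With the tool pointing down it reaches from about 0.35 to 0.975 m from the base axis. Payload 4.9 kg.
Tool frame: the origin (TCP) lies midway between the tips of the shut fingers; the grasp point (between the pads) lies behind it (manip.grasp_offset is the y of the grasp point in the tool frame, in m); y points along the fingers, z is the direction in which the jaws open and shut, and the axes are right-handed (so a half turn about y gives the same grasp; the last joint's range is limited). The gripper opens to 85 mm and grips with 20 to 120 N. Pads are 22 mm wide; open, the fingers measure 114 mm over their backs; the gripper's body (76 mm by 85 mm) begins 54 mm behind the grasp point. The pads swing forward as they close: fully open they stand 13 mm farther back than shut.
Start: joints at [1.045, 0.053, 1.613, -0, 1.476, -0.119], TCP at [0.247, 0.574, 0.231] pointing down, gripper open.
Joint ranges: [-3.01, 3.01], [-1.01, 2.22], [0.06, 2.58], [-1.02, 4.17], [0.09, 2.62], [-3.14, 3.14]. Speed limits (rad/s): [2.57, 2.57, 3.14, 3.14, 3.14, 3.14].

### API

Orientations are given as a unit quaternion [w, x, y, z].
In Python, from plant import manip gives the robot as it stands. The module is installed in compiled form; this text tells all that it offers.
- The arm moves only by the shell command python3 -m jog 'ROWS'. ROWS is a JSON object of lists of equal length, an entry for each row: "offset": the shift along the world's x, y, z in units of 50 mm (1.0 is 50 mm), a list of three; "angular": the turn, a rotation vector about the world's x, y, z in units of 6 degrees (1.0 is 6 degrees), a list of three; "jaw": the finger opening in mm, from 0 to 85.4. In form: {"offset": [[tx, ty, tz], ...], "angular": [[ax, ay, az], ...], "jaw": [jaw, ...]}. A call has 1 to 12 rows; each row shifts and turns the commanded pose from where the row before left it; what a row does not reach is not made up. A row lasts 1/10 s, in which the tool goes at most 50 mm and 8.59 degrees, less where a joint would pass 70% of its speed; a pose out of reach is approached as far as the arm can. A call is refused whole if a number of a shift passes 1 or a number of a turn 1, either way. A call with a gripper value outside its range is refused whole. The fingers move at their own pace and stop on an object; the grip force is fixed at half the most. Time passes only in rows, so rows that do not move let the fingers close. It gives the time, the measured TCP pose, the force and the opening at its end, in the units of the state.
- manip.state(): the state, without advancing time (a new reading comes with each control period).
- manip.grab_frame(name): name is "scene" or "top" or "wrist"; returns the picture (400x640x3 uint8, blue, green, red); there is no depth.
- manip.camera_model(name): a dict with "fx", "fy", "cx", "cy" (pixels), "rvec" (rotation vector, rad) and "tvec" (3), from world to camera coordinates, as OpenCV has them; the wrist camera has in their place "mount" (4x4, takes a point from camera to tool coordinates, whose origin is the TCP and whose axes are the tool frame's). Camera axes: x right, y down, z forward; pixel columns grow to the right and rows downward; lengths in m; the calibration is good to about 2 mm. A picture is of the moment at which its call begins: read the wrist's pose just before it. camera_model takes no time and is no camera call.
- manip.job_done(): hands the job in, once; it reports no verdict.
The state is a dict: "time": time; "joint_pos": joint angles; "joint_vel": joint speeds; "joint_efforts": joint torques, N m; "tool_pos": TCP position; "tool_rot": TCP orientation; "contact_force": force on the tool from outside, world axes, zero at the start; "ft_torque": the same for the moment, N m; "gripper_width": opening from 0.0 (shut) to 1.0 (fully open).
Only numpy, scipy, OpenCV 4.12 (cv2) and the standard library are available. Lean on these libraries where they do the work, as an engineer would, in place of code of your own. Each camera call takes 0.05 s, during which the arm holds its last target.

### The job

One of the two small turning wheels has a fixed steel pointer beside it, and the copper dish clamped on that wheel is out of round. Turn that wheel slowly by its upright crank handle, never faster than a turn in two and a half seconds, until the dish's high spot (where its rim bulges out furthest, not the slighter swell elsewhere on the rim) is right at the pointer's tip, stop it there and let go.

Things in the scene. Friction and masses are not known exactly. Their poses are not given: they have to be found in the camera images.
- handle (a point): Upright dark-wood crank handle on the wheel that has the pointer: round, 21 mm in diameter, from 87 mm to 151 mm above the table, free to spin about its own upright axis, so that a grip on it need not turn. This point is on its axis, 123 mm above the table. It stands on a flat steel bar (top at 86 mm) 65 mm from the wheel's axis, a quarter turn clockwise (seen from above) from the high spot. The other, smaller wheel has the same handle but no pointer.
- wheel_centre (a point): Point on the upright axis of the wheel with the pointer, on top of its clamp nut, 95 mm above the table. The stand under it is a grey disc foot bolted down; wheel and dish turn freely through many turns either way, against a light friction of about 2 N at the handle, and stay where they are left.
- high_spot (a point): Crest of the high spot on the rim of the copper dish, 115 mm from the wheel's axis and 68 mm above the table. The rim is otherwise a circle of about 101 mm radius, 71 mm high at its top; the high spot bulges 14 mm beyond it over some 50 degrees. A slighter swell of 5 mm, 130 degrees counter-clockwise from it, is not the high spot.
- pointer_tip (a point): Tip of the fixed steel pointer, 120 mm from the wheel's axis, 68 mm above the table, pointing level at the axis from a grey square post 82 mm high that belongs to the stand. The high spot passes it with 5 mm to spare.
- wheel (a joint): Turn of the wheel with the pointer, rad, counter-clockwise seen from above is positive; 0 (or any whole turn, 6.283) has the high spot exactly at the pointer.

How it is judged:
At the end, for the whole second after the job is handed in: The crest of the high spot stands within 23 mm, seen from above, of the pointer's tip (about 11 degrees of turn either side; 5 mm when exact), and the wheel is at rest (horizontal distance between high_spot and pointer_tip below 0.023 m and velocity of joint wheel between -0.03 and 0.03 rad/s); the robot touches nothing.
It fails at once if the wheel turns faster than a turn in two and a half seconds (2.5 rad/s) (velocity of joint wheel above 2.52 rad/s or velocity of joint wheel below -2.52 rad/s).
It also fails if it takes over 45 s, if anything falls off the work surface, if the arm or the gripper's body presses on something with over 40 N, if the wrist force passes 120 N, or if a joint passes its speed limit or range.

## Working session

There is one attempt and no reset: what is moved stays moved. The work goes in short steps, Python scripts to look and compute and a shell command to move; the robot and the scene stay as the last step left them, time stands still between calls to the robot, and variables do not carry over. Pictures are saved under pics/ and viewed, and the job is handed in when it is done.

```bash
mkdir -p pics; python3 - <<'E'
from plant import manip
import cv2
for n in ("scene","top"):
    cv2.imwrite(f"pics/{n}0.png",manip.grab_frame(n)); print(n,manip.camera_model(n))
print(manip.camera_model("wrist"),manip.grasp_offset); print(manip.state())
E
```

```text
scene {'fx': 394.16590102990136, 'fy': 394.16590102990136, 'cx': 321.7433447907978, 'cy': 203.83225994664724, 'rvec': array([ 2.22248973,  0.75377335, -0.32319922]), 'tvec': array([-0.4523012 , -0.17949176,  1.07512048])}
top {'fx': 475.56587687925565, 'fy': 475.56587687925565, 'cx': 323.3295975089424, 'cy': 206.052664201402, 'rvec': array([ 2.09032195, -2.13044977,  0.18944035]), 'tvec': array([-0.00592439,  0.59025363,  0.96081496])}
{'fx': 320.3920501260201, 'fy': 320.3920501260201, 'cx': 319.94915342428345, 'cy': 197.946556786166, 'mount': array([[ 2.62082710e-05,  9.49734395e-01,  3.13056829e-01,
        -8.04859580e-02],
       [-1.79662262e-04, -3.13056820e-01,  9.49734381e-01,
        -1.43860420e-01],
       [ 9.99999984e-01, -8.11353941e-05,  1.62426752e-04,
         5.39601728e-04],
       [ 0.00000000e+00,  0.00000000e+00,  0.00000000e+00,
         1.00000000e+00]])} -0.0187
{'time': 0.1, 'joint_pos': array([ 1.04496961e+00,  5.33505110e-02,  1.61418352e+00,  1.61609344e-05,
        1.47598324e+00, -1.18985151e-01]), 'joint_vel': array([-0.00179267, -0.00204855, -0.00410367,  0.00162553, -0.00060939,
        0.00058641]), 'joint_efforts': array([ 3.23730028e-04, -3.94905317e+01, -3.71362352e+01, -1.24669732e-04,
        3.98000659e-03, -4.16341709e-05]), 'tool_pos': array([0.24701785, 0.57349343, 0.23013293]), 'tool_rot': array([-0.69188309,  0.69317028, -0.14307171,  0.14262972]), 'contact_force': array([ 0.59190494,  0.18800691, -0.38282498]), 'ft_torque': array([ 0.04257802, -0.01489679,  0.00479107]), 'gripper_width': 0.9974381800014086}
```

View pics/top0.png

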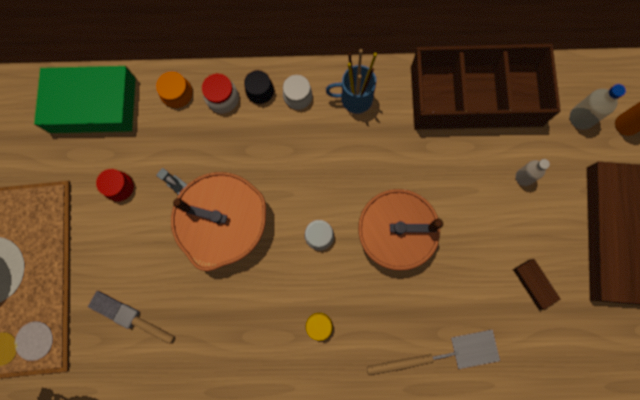

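View pics/scene0.png

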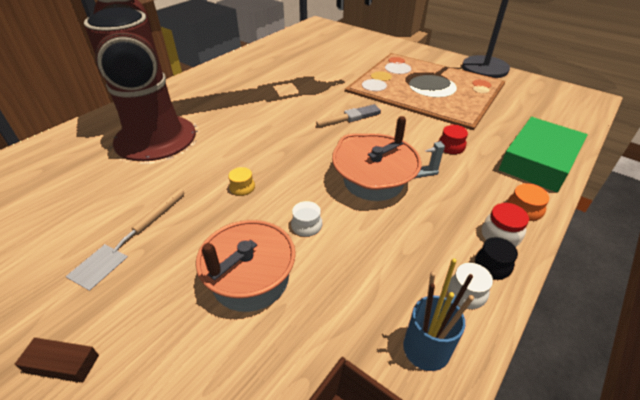

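The top view shows the pointer wheel on the left: clamp about (222,219), handle about (180,203), pointer about (180,187), and a bulge at the bottom near (210,268), which fits being a quarter turn CCW of the handle. Next I'll measure these.

```bash
cat > h.py <<'E'
import numpy as np, cv2
from plant import manip
def ray(name,uv,z):
    m=manip.camera_model(name); R=cv2.Rodrigues(m["rvec"])[0]; c=-R.T@m["tvec"]
    uv=np.atleast_2d(uv).astype(float)
    d=np.c_[(uv[:,0]-m["cx"])/m["fx"],(uv[:,1]-m["cy"])/m["fy"],np.ones(len(uv))]@R
    return c+d*((z-c[2])/d[:,2])[:,None]
def proj(name,p):
    m=manip.camera_model(name);K=np.array([[m["fx"],0,m["cx"]],[0,m["fy"],m["cy"]],[0,0,1]])
    return cv2.projectPoints(np.atleast_2d(p).astype(float),m["rvec"],m["tvec"],K,None)[0][:,0]
def rim(img):
    h=cv2.cvtColor(img,cv2.COLOR_BGR2HSV)
    mk=cv2.inRange(h,(3,140,120),(13,255,255)); mk[:, 300:]=0; mk[:150]=0
    cs,_=cv2.findContours(mk,cv2.RETR_EXTERNAL,cv2.CHAIN_APPROX_NONE)
    return max(cs,key=cv2.contourArea)[:,0]
E
python3 - <<'E'
from h import *
img=cv2.imread("pics/top0.png")
c=rim(img); P=ray("top",c,0.070)[:,:2]
# circle fit, robust
from scipy.optimize import least_squares
r=least_squares(lambda p:np.hypot(*(P-p[:2]).T)-0.101,[*P.mean(0)],loss="soft_l1",f_scale=.001).x
d=P-r; rad=np.hypot(*d.T); a=np.degrees(np.arctan2(d[:,1],d[:,0]))
print("centre",r)
for k in range(-180,180,10):
    s=(a>=k)&(a<k+10); print(k+5, rad[s].max().round(4) if s.any() else None,end="; ")
print()
print("nut",ray("top",[222,219],.095))
o=img[140:300,140:300]; o=cv2.resize(o,(640,640),interpolation=cv2.INTER_CUBIC)[:600]; cv2.imwrite("pics/t0z.png",o)
s=cv2.imread("pics/scene0.png")[100:220,310:470]; cv2.imwrite("pics/s0z.png",cv2.resize(s,(800,600),interpolation=cv2.INTER_CUBIC))
E
```

```text
centre [0.56651745 0.20519154]
-175 0.1011; -165 0.0976; -155 0.0967; -145 0.0969; -135 0.0972; -125 0.0967; -115 0.0968; -105 0.0972; -95 0.0975; -85 0.0979; -75 0.1026; -65 0.1049; -55 0.1041; -45 0.1013; -35 0.1011; -25 0.1013; -15 0.1015; -5 0.1013; 5 0.1023; 15 0.1027; 25 0.1028; 35 0.103; 45 0.1027; 55 0.1021; 65 0.1028; 75 0.1018; 85 0.102; 95 0.1013; 105 0.1019; 115 0.1016; 125 0.1017; 135 0.1012; 145 0.1067; 155 0.1124; 165 0.1136; 175 0.1084; 
nut [[0.55984703 0.19151175 0.095     ]]
```

```bash
sleep 0
```

```text
(no output)
```

View pics/t0z.png

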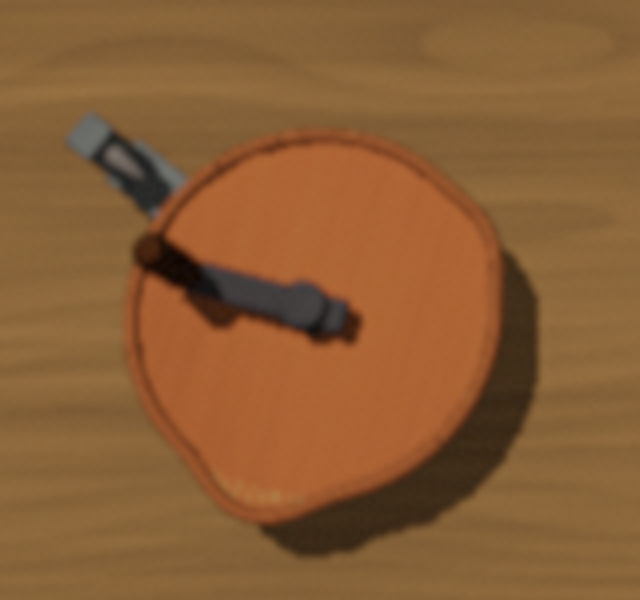

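View pics/s0z.png

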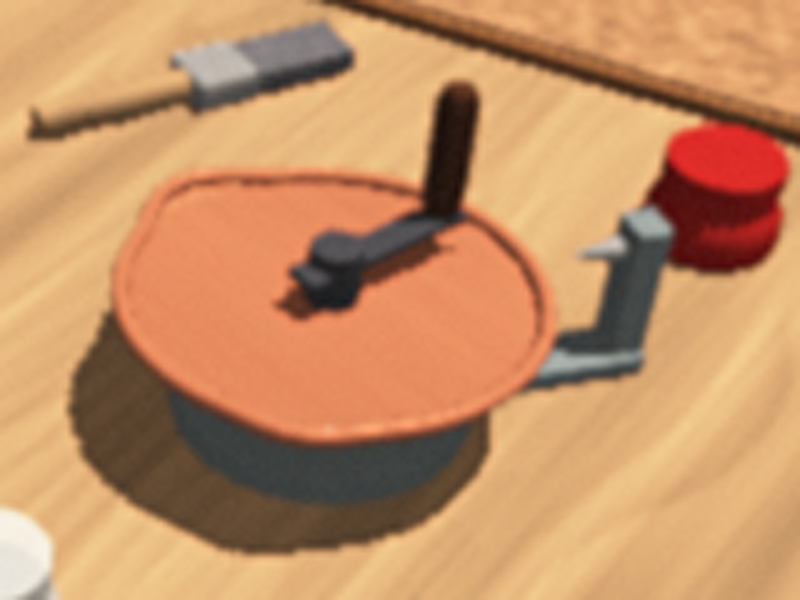

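```bash
python3 - <<'E'
from h import *
def show(n,a,z,b):
    t=ray("top",a,z)[0]; s=ray("scene",b,z)[0]; print(n,t.round(4),s.round(4)); return t
c=show("nut",[140+303/4,140+303/4],.095,[310+335/5,100+243/5])
h=show("handletop",[140+149/4,140+245/4],.151,[310+460/5,100+90/5])
p=show("tip",[140+141/4,140+181/4],.068,[310+579/5,100+254/5])
b=show("crest",[140+255/4,140+523/4],.068,[310+185/5,100+172/5])
po=show("post",[140+88/4,140+135/4],.082,[310+645/5,100+215/5])
for q in (h,p,b,po): d=(q-c)[:2]; print(np.hypot(*d).round(4),np.degrees(np.arctan2(d[1],d[0])).round(1))
import sys
im=cv2.imread("pics/top0.png"); P=ray("top",rim(im),0.070)[:,:2]
d=P-c[:2]; rad=np.hypot(*d.T); a=np.degrees(np.arctan2(d[:,1],d[:,0]))
for k in range(-180,180,10):
    s=(a>=k)&(a<k+10); print(k+5, rad[s].max().round(4) if s.any() else None,end="; ")
print(manip.camera_model("wrist")["mount"][:3,3])
from scipy.spatial.transform import Rotation as R
q=manip.state()["tool_rot"]; print(R.from_quat(np.roll(q,-1)).as_matrix().round(3))
E
```

```text
nut [0.5669 0.2046 0.095 ] [0.5676 0.2046 0.095 ]
handletop [0.5871 0.2673 0.151 ] [0.5878 0.2658 0.151 ]
tip [0.6404 0.3007 0.068 ] [0.6443 0.301  0.068 ]
crest [0.4564 0.2332 0.068 ] [0.4596 0.2454 0.068 ]
post [0.6627 0.3255 0.082 ] [0.6615 0.3285 0.082 ]
0.0659 72.2
0.1209 52.6
0.1141 165.5
0.1542 51.6
-175 0.1015; -165 0.0978; -155 0.0968; -145 0.0969; -135 0.0971; -125 0.0965; -115 0.0964; -105 0.0967; -95 0.0969; -85 0.0973; -75 0.102; -65 0.1042; -55 0.1034; -45 0.1006; -35 0.1004; -25 0.1008; -15 0.101; -5 0.1009; 5 0.102; 15 0.1024; 25 0.1027; 35 0.1029; 45 0.1028; 55 0.1024; 65 0.1031; 75 0.1022; 85 0.1025; 95 0.1019; 105 0.1026; 115 0.1023; 125 0.1024; 135 0.1018; 145 0.1074; 155 0.1129; 165 0.1141; 175 0.1086; [-0.08048596 -0.14386042  0.0005396 ]
[[ 0.918 -0.001  0.396]
 [-0.396 -0.002  0.918]
 [-0.    -1.    -0.002]]
```

Both views agree, and the sizes match the given ones: the handle measures 66 mm from the axis (65 given), the tip 121 (120) and the crest 114 (115). Angles are handle 72°, crest about 163° and pointer 52°, so the wheel needs about 110° clockwise. I'll move above the handle.

```bash
python3 -m jog '{"offset":[[0.567,-0.512,0],[0.567,-0.512,0],[0.567,-0.512,0],[0.567,-0.512,0],[0.567,-0.512,0],[0.567,-0.512,0],[0.567,-0.512,0],[0.567,-0.512,0],[0.567,-0.512,0],[0.567,-0.512,0],[0.567,-0.512,0],[0.567,-0.512,0]],"angular":[[0,0,0],[0,0,0],[0,0,0],[0,0,0],[0,0,0],[0,0,0],[0,0,0],[0,0,0],[0,0,0],[0,0,0],[0,0,0],[0,0,0]],"jaw":[70,70,70,70,70,70,70,70,70,70,70,70]}'
python3 -m jog '{"offset":[[0,0,0],[0,0,0],[0,0,0]],"angular":[[0,0,0],[0,0,0],[0,0,0]],"jaw":[70,70,70]}'
python3 - <<'E'
from h import *
from scipy.spatial.transform import Rotation as R
s=manip.state(); f=manip.grab_frame("wrist"); m=manip.camera_model("wrist")
Rt=R.from_quat(np.roll(s["tool_rot"],-1)).as_matrix()
def wp(p):
    q=Rt.T@(np.array(p)-s["tool_pos"]); M=m["mount"]; c=M[:3,:3].T@(q-M[:3,3]); return [m["fx"]*c[0]/c[2]+m["cx"],m["fy"]*c[1]/c[2]+m["cy"]]
for p in [[.587,.2668,.151],[.587,.2668,.087],[.567,.2046,.095],s["tool_pos"]]:
    u=wp(p); print(np.round(u)); cv2.circle(f,tuple(int(v) for v in u),4,(0,255,0),1)
cv2.imwrite("pics/w1.png",f); print(s["tool_pos"],s["time"],s["contact_force"])
E
```

```text
time: 1.3
tool_pos: [0.5882, 0.2655, 0.2306]
tool_rot: [-0.692, 0.693, -0.143, 0.143]
contact_force: [0.3, 0.1, 0.3]
gripper_width: 0.817
time: 1.6
tool_pos: [0.5867, 0.2674, 0.2308]
tool_rot: [-0.693, 0.693, -0.143, 0.142]
contact_force: [-0.5, -0.0, -0.2]
gripper_width: 0.817
[319. 207.]
[319. 184.]
[248. 193.]
[319. 260.]
[0.58665149 0.26736653 0.23081556] 1.6 [-0.5353433  -0.03456029 -0.18409321]
```

View pics/w1.png

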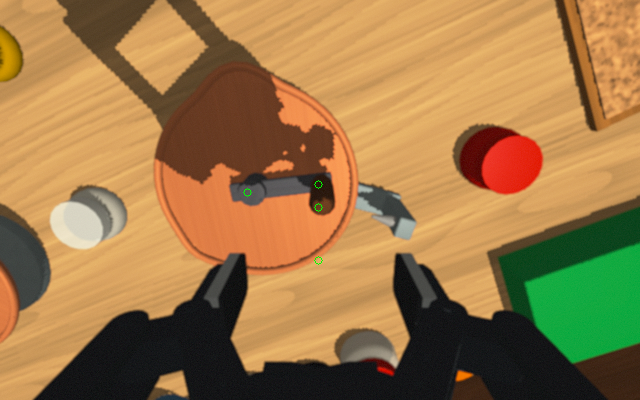

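In the wrist view the handle is at (321,195), and the projected points fall on it within about 3 px. The arm is centred over it, so I'll descend.

```bash
python3 -m jog '{"offset":[[0,0,-0.3],[0,0,-0.4],[0,0,-0.4],[0,0,-0.4],[0,0,-0.4],[0,0,-0.38],[0,0,-0.2],[0,0,0],[0,0,0]],"angular":[[0,0,0],[0,0,0],[0,0,0],[0,0,0],[0,0,0],[0,0,0],[0,0,0],[0,0,0],[0,0,0]],"jaw":[70,70,70,70,70,70,70,70,70]}'
python3 -m jog '{"offset":[[0,0,0],[0,0,0],[0,0,0],[0,0,0],[0,0,0],[0,0,0],[0,0,0],[0,0,0]],"angular":[[0,0,0],[0,0,0],[0,0,0],[0,0,0],[0,0,0],[0,0,0],[0,0,0],[0,0,0]],"jaw":[40,30,10,10,10,10,10,10]}'
python3 - <<'E'
from h import *
cv2.imwrite("pics/w2.png",manip.grab_frame("wrist"))
E
```

```text
time: 2.55
tool_pos: [0.5875, 0.2671, 0.1076]
tool_rot: [0.693, -0.692, 0.143, -0.143]
contact_force: [0.3, -0.7, -0.3]
gripper_width: 0.816
time: 3.35
tool_pos: [0.5883, 0.2678, 0.1085]
tool_rot: [0.693, -0.692, 0.142, -0.144]
contact_force: [0.4, 4.6, 2.1]
gripper_width: 0.232
```

View pics/w2.png

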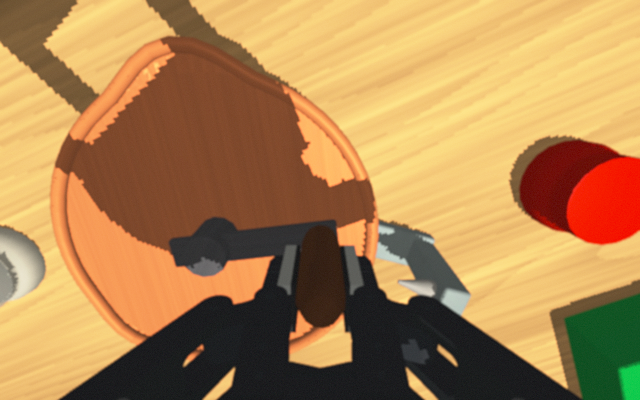

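The handle is gripped: the opening is about 20 mm and it sits between the pads. I'll work out the arc offsets.

```bash
python3 - <<'E'
import numpy as np
a=np.radians(np.linspace(72.2,-38,25)); p=.065*np.c_[np.cos(a),np.sin(a)]/.05
print(np.diff(p,axis=0).round(3).tolist())
E
```

```text
[[0.098, -0.036], [0.095, -0.044], [0.091, -0.051], [0.086, -0.058], [0.082, -0.065], [0.076, -0.071], [0.07, -0.077], [0.064, -0.082], [0.057, -0.087], [0.05, -0.091], [0.042, -0.095], [0.035, -0.098], [0.027, -0.101], [0.018, -0.103], [0.01, -0.104], [0.002, -0.104], [-0.006, -0.104], [-0.015, -0.103], [-0.023, -0.102], [-0.031, -0.099], [-0.039, -0.097], [-0.047, -0.093], [-0.054, -0.089], [-0.061, -0.085]]
```

```bash
python3 -m jog '{"offset":[[0.049,-0.018,0],[0.049,-0.018,0],[0.095,-0.044,0],[0.091,-0.051,0],[0.086,-0.058,0],[0.082,-0.065,0],[0.076,-0.071,0],[0.07,-0.077,0],[0.064,-0.082,0],[0.057,-0.087,0],[0.05,-0.091,0],[0.042,-0.095,0]],"angular":[[0,0,0],[0,0,0],[0,0,0],[0,0,0],[0,0,0],[0,0,0],[0,0,0],[0,0,0],[0,0,0],[0,0,0],[0,0,0],[0,0,0]],"jaw":[10,10,10,10,10,10,10,10,10,10,10,10]}'
```

```text
time: 4.6
tool_pos: [0.6303, 0.2298, 0.1086]
tool_rot: [0.694, -0.691, 0.141, -0.145]
contact_force: [7.7, 5.7, -0.1]
gripper_width: 0.229
```

```bash
python3 -m jog '{"offset":[[0.035,-0.098,0],[0.027,-0.101,0],[0.018,-0.103,0],[0.01,-0.104,0],[0.002,-0.104,0],[-0.006,-0.104,0],[-0.015,-0.103,0],[-0.023,-0.102,0],[-0.031,-0.099,0],[-0.039,-0.097,0],[-0.047,-0.093,0],[-0.054,-0.089,0]],"angular":[[0,0,0],[0,0,0],[0,0,0],[0,0,0],[0,0,0],[0,0,0],[0,0,0],[0,0,0],[0,0,0],[0,0,0],[0,0,0],[0,0,0]],"jaw":[10,10,10,10,10,10,10,10,10,10,10,10]}'
python3 -m jog '{"offset":[[-0.061,-0.085,0],[0,0,0],[0,0,0],[0,0,0]],"angular":[[0,0,0],[0,0,0],[0,0,0],[0,0,0]],"jaw":[10,10,10,10]}'
python3 - <<'E'
from h import *
cv2.imwrite("pics/w3.png",manip.grab_frame("wrist"))
f=manip.grab_frame("top");cv2.imwrite("pics/t3.png",f); cv2.imwrite("pics/t3z.png",cv2.resize(f[140:290,120:320],(800,600),interpolation=cv2.INTER_CUBIC))
E
```

```text
time: 5.8
tool_pos: [0.6233, 0.1682, 0.1085]
tool_rot: [-0.692, 0.693, -0.142, 0.144]
contact_force: [4.6, -0.9, 3.8]
gripper_width: 0.23
time: 6.2
tool_pos: [0.6195, 0.1633, 0.1085]
tool_rot: [-0.692, 0.693, -0.142, 0.144]
contact_force: [2.7, -5.0, 7.3]
gripper_width: 0.23
```

View pics/t3z.png

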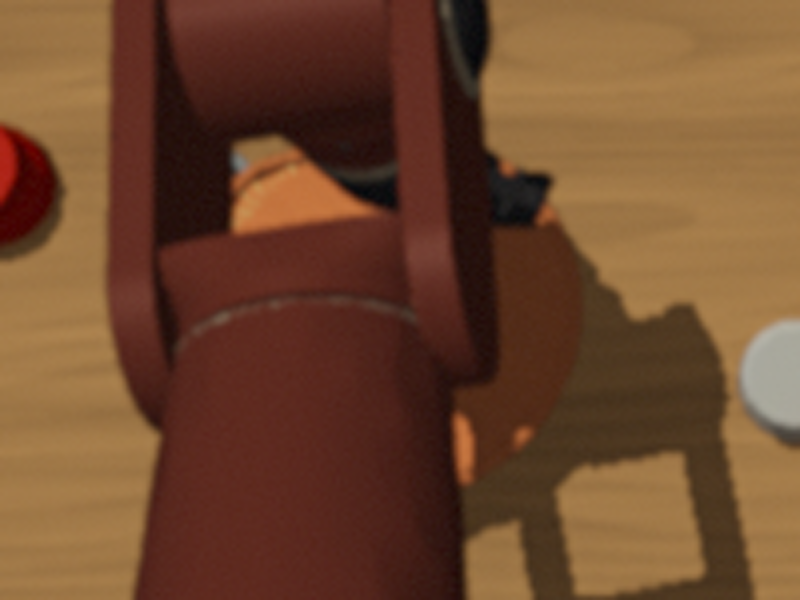

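View pics/w3.png

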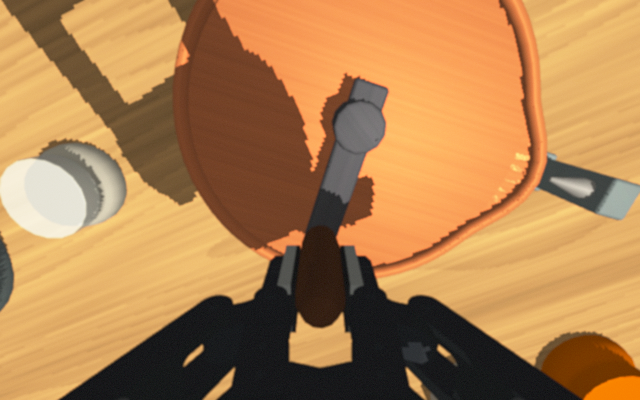

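The top view is blocked by the arm. In the wrist view the crest (about 545,170) faces the pointer tip (about 555,183). Releasing and lifting.

```bash
python3 -m jog '{"offset":[[0,0,0],[0,0,0],[0,0,0],[0,0,0],[0,0,0],[0,0,0],[0,0,0],[0,0,0]],"angular":[[0,0,0],[0,0,0],[0,0,0],[0,0,0],[0,0,0],[0,0,0],[0,0,0],[0,0,0]],"jaw":[24,28,34,45,60,60,60,60]}'
python3 -m jog '{"offset":[[0,0,0.2],[0,0,0.4],[0,0,0.5],[0,0,0.5],[0,0,0.5],[0,0,0.5],[0,0,0.3],[-0.5,-0.7,0],[-0.5,-0.7,0],[-0.5,-0.7,0],[-0.5,-0.7,0],[-0.5,-0.7,0]],"angular":[[0,0,0],[0,0,0],[0,0,0],[0,0,0],[0,0,0],[0,0,0],[0,0,0],[0,0,0],[0,0,0],[0,0,0],[0,0,0],[0,0,0]],"jaw":[60,60,60,60,60,60,60,60,60,60,60,60]}'
python3 -m jog '{"offset":[[0,-0.7,0],[0,-0.7,0],[0,-0.5,0],[0,0,0],[0,0,0]],"angular":[[0,0,0],[0,0,0],[0,0,0],[0,0,0],[0,0,0]],"jaw":[60,60,60,60,60]}'
python3 - <<'E'
from h import *
f=manip.grab_frame("top");cv2.imwrite("pics/t4.png",f); cv2.imwrite("pics/t4z.png",cv2.resize(f[140:290,120:320],(800,600),interpolation=cv2.INTER_CUBIC))
f=manip.grab_frame("scene");cv2.imwrite("pics/s4.png",f)
f=cv2.imread("pics/t4.png"); P=ray("top",rim(f),.070)[:,:2]; d=P-[.567,.2046]
rad=np.hypot(*d.T); a=np.degrees(np.arctan2(d[:,1],d[:,0]))
for k in range(-180,180,10):
    s=(a>=k)&(a<k+10); print(k+5, rad[s].max().round(4) if s.any() else None,end="; ")
E
```

```text
time: 7.1
tool_pos: [0.6189, 0.1649, 0.1073]
tool_rot: [0.693, -0.693, 0.143, -0.143]
contact_force: [0.1, 0.2, -0.0]
gripper_width: 0.702
time: 8.3
tool_pos: [0.4925, -0.0112, 0.2524]
tool_rot: [-0.693, 0.693, -0.143, 0.143]
contact_force: [0.0, -0.7, -0.2]
gripper_width: 0.705
time: 8.8
tool_pos: [0.4937, -0.1053, 0.2523]
tool_rot: [0.693, -0.692, 0.143, -0.143]
contact_force: [0.8, 0.3, 0.2]
gripper_width: 0.701
-175 0.1037; -165 0.0997; -155 0.098; -145 0.0981; -135 0.0972; -125 0.0975; -115 0.0972; -105 0.0972; -95 0.0975; -85 0.0976; -75 0.098; -65 0.0994; -55 0.0991; -45 0.0991; -35 0.0998; -25 0.0999; -15 0.1005; -5 0.101; 5 0.1016; 15 0.1023; 25 0.1037; 35 0.1114; 45 0.1155; 55 0.1159; 65 0.1122; 75 0.1042; 85 0.1026; 95 0.102; 105 0.1019; 115 0.1024; 125 0.1017; 135 0.1005; 145 0.1009; 155 0.1013; 165 0.103; 175 0.1039;
```

View pics/t4z.png

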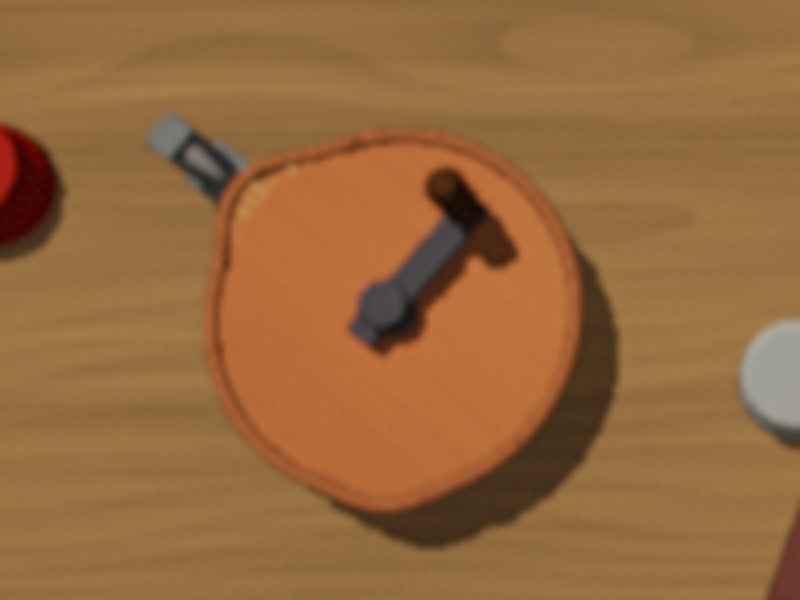

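View pics/s4.png

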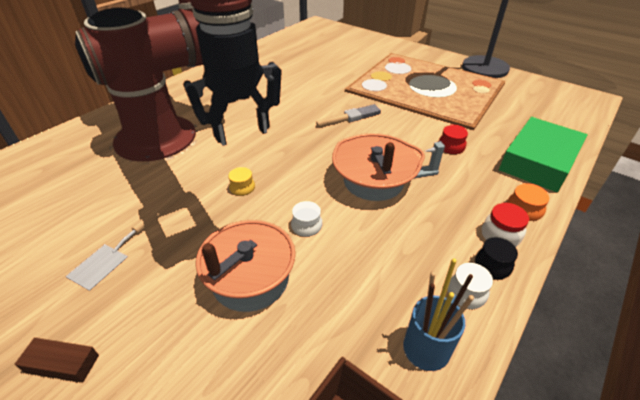

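The crest is now at about 51° against the pointer's 52°, and the arm is clear. The swell lies at the opposite side, near 180°, as described. Handing in.

```bash
python3 -c "
from plant import manip
print(manip.state()['time']); manip.job_done()"
```

```text
8.9
the job is handed in; nothing more can be done
```

I turned the pointer wheel about 110° clockwise by its crank handle, at roughly 0.8 rad/s, then let go and moved the arm clear. I handed the job in at 8.9 s.

- **High spot:** the last top view put the crest at about 51° around the axis, against about 52° for the pointer tip. It is 115–116 mm from the axis, so about 5 mm from the tip.
- **Slighter swell:** it sits near 180°, about 130° counter-clockwise from the high spot as described, so the right bulge is at the pointer.
- **Contact:** wrist forces read in the tens of newtons at most while turning (about 9 N at the readings I took), and essentially zero after release.
- **Wheel at rest:** I did not measure the wheel's speed. Its rest is inferred from the last top view, taken about 2 s after release, where it still stood at the angle I had turned it to.

None of the checks disagreed, except that the top view was blocked by the arm before release. I judged the stop from the wrist camera then and confirmed it from above afterwards.

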